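# Sort vials, crucibles and a dropper bottle into their holders

## Task

Clear up the mixed glassware and porcelain standing loose along the front of the bench: put the two sample vials into the empty sockets of the white vial rack, hang the two crucibles in the holes of the steel crucible rack, and stand the amber dropper bottle in the empty socket of the grey bottle stand. Lower each one right down into its place upright and let go of it there, without dropping it, and leave the vial and the bottle that already stand in their holders as they are.

Things in the scene. Friction and masses are not known exactly. Their poses are not given: they have to be found in the camera images.
- vial_a: Screw-cap glass vial, clear, black cap, 22 mm diameter all the way up, 58 mm high, about 16 g; stands loose on the worktop, same as vial_b. Origin: centre of its underside, z up. Grip it 28 to 50 mm above its foot.
- vial_b: Screw-cap glass vial, clear, black cap, 22 mm diameter all the way up, 58 mm high, about 16 g; stands loose on the worktop, same as vial_a. Origin: centre of its underside, z up. Grip it 28 to 50 mm above its foot.
- dropper_loose: Amber dropper bottle, black cap, body 33 mm diameter up to about 40 mm, 63 mm high, about 40 g; stands loose on the worktop. Origin: centre of its underside, z up. Grip it round the body 21 to 40 mm above its foot.
- crucible_a: White porcelain crucible, open cup tapering from 22 mm at the foot to 39 mm at the rim, 30 mm high, about 22 g; stands upright on the worktop. Origin: centre of its underside, z up. Grip it across the outside of the rim, fingertips 7 to 10 mm below the rim.
- crucible_b: White porcelain crucible, open cup tapering from 22 mm at the foot to 39 mm at the rim, 30 mm high, about 22 g; stands upright on the worktop. Origin: centre of its underside, z up. Grip it across the outside of the rim, fingertips 7 to 10 mm below the rim. Same as crucible_a.
- vial_rack: White plastic rack, plate 58x132x5 mm, three small sockets at y = -44, 0, +44 mm: collars, top 25 mm above the worktop, 32 mm inside, mouth flared to 39 mm; a vial stands in one on the plate, its foot 5 mm above the worktop. The middle one already holds a vial, the end ones are empty. Fixed; place and yaw vary, the holders swap places. Origin: centre of underside, z up, long side along y.
- bottle_stand: Grey plastic stand, plate 58x132x5 mm, two large sockets at y = -32, +32 mm: collars, top 23 mm above the worktop, 43 mm inside, mouth flared to 51 mm; a bottle stands in one on the plate, its foot 5 mm above the worktop. The one at y = -32 already holds a bottle, y = +32 is empty. Fixed; place and yaw vary, the holders swap places. Origin: centre of underside, z up, long side along y.
- crucible_rack: Low table of folded steel sheet, 62x132 mm, top 36 mm above the worktop, with two open 30 mm holes at y = -33, +33 mm. A crucible lowered into a hole wedges by its taper and hangs upright, rim about 11 mm above the sheet, foot about 17 mm above the worktop. Fixed; place and yaw vary, the holders swap places. Origin: centre of underside, z up, long side along y.
- vial_kept: Screw-cap glass vial, clear, black cap, 22 mm diameter all the way up, 58 mm high, about 16 g; already stands in the middle socket of the vial rack, leave it there. Origin: centre of its underside, z up. Grip it 28 to 50 mm above its foot.
- dropper_kept: Amber dropper bottle, black cap, body 33 mm diameter up to about 40 mm, 63 mm high, about 40 g; already stands in one socket of the bottle stand, leave it there. Origin: centre of its underside, z up. Grip it round the body 21 to 40 mm above its foot.
Things that resemble listed ones, but are neither listed nor needed, are in the scene too. What is shaped like the vial_a but green or pink is not meant.

How it is judged (in metres and radians):
At the end, for the whole second after the job is handed in: Two vials in the end sockets, two crucibles in the holes, the loose bottle in the empty socket (either vial or crucible in either place): each within 8 mm of the axis in x and y, 5 mm of its seated height, tilt under 0.2 rad, at rest and released; the two that stood in their holders still do (((x of vial_a in the frame of vial_rack between -0.008 and 0.008 m and y of vial_a in the frame of vial_rack between 0.036 and 0.052 m and z of vial_a in the frame of vial_rack between 0 and 0.01 m and x of vial_b in the frame of vial_rack between -0.008 and 0.008 m and y of vial_b in the frame of vial_rack between -0.052 and -0.036 m and z of vial_b in the frame of vial_rack between 0 and 0.01 m) or (x of vial_a in the frame of vial_rack between -0.008 and 0.008 m and y of vial_a in the frame of vial_rack between -0.052 and -0.036 m and z of vial_a in the frame of vial_rack between 0 and 0.01 m and x of vial_b in the frame of vial_rack between -0.008 and 0.008 m and y of vial_b in the frame of vial_rack between 0.036 and 0.052 m and z of vial_b in the frame of vial_rack between 0 and 0.01 m)) and ((x of crucible_a in the frame of crucible_rack between -0.008 and 0.008 m and y of crucible_a in the frame of crucible_rack between 0.025 and 0.041 m and z of crucible_a in the frame of crucible_rack between 0.0123 and 0.0223 m and x of crucible_b in the frame of crucible_rack between -0.008 and 0.008 m and y of crucible_b in the frame of crucible_rack between -0.041 and -0.025 m and z of crucible_b in the frame of crucible_rack between 0.0123 and 0.0223 m) or (x of crucible_a in the frame of crucible_rack between -0.008 and 0.008 m and y of crucible_a in the frame of crucible_rack between -0.041 and -0.025 m and z of crucible_a in the frame of crucible_rack between 0.0123 and 0.0223 m and x of crucible_b in the frame of crucible_rack between -0.008 and 0.008 m and y of crucible_b in the frame of crucible_rack between 0.025 and 0.041 m and z of crucible_b in the frame of crucible_rack between 0.0123 and 0.0223 m)) and x of dropper_loose in the frame of bottle_stand between -0.008 and 0.008 m and y of dropper_loose in the frame of bottle_stand between 0.024 and 0.04 m and z of dropper_loose in the frame of bottle_stand between 0 and 0.01 m and x of vial_kept in the frame of vial_rack between -0.008 and 0.008 m and y of vial_kept in the frame of vial_rack between -0.008 and 0.008 m and z of vial_kept in the frame of vial_rack between 0 and 0.01 m and x of dropper_kept in the frame of bottle_stand between -0.008 and 0.008 m and y of dropper_kept in the frame of bottle_stand between -0.04 and -0.024 m and z of dropper_kept in the frame of bottle_stand between 0 and 0.01 m and angle between each of crucible_a, vial_a, dropper_loose, crucible_b, vial_b, vial_kept, dropper_kept's own z axis and vertical below 0.2 rad and linear speed of each of crucible_a, vial_a, dropper_loose, crucible_b, vial_b below 0.02 m/s); the robot touches nothing.
It fails at once if one of the five things is dropped: it moves faster than 0.7 m/s with no finger touching it (a free fall of more than about 25 mm) ((linear speed of crucible_a above 0.7 m/s and contact force between the fingers and crucible_a below 0.02 N) or (linear speed of vial_a above 0.7 m/s and contact force between the fingers and vial_a below 0.02 N) or (linear speed of dropper_loose above 0.7 m/s and contact force between the fingers and dropper_loose below 0.02 N) or (linear speed of crucible_b above 0.7 m/s and contact force between the fingers and crucible_b below 0.02 N) or (linear speed of vial_b above 0.7 m/s and contact force between the fingers and vial_b below 0.02 N)).
It fails at once if the vial or the dropper bottle that already stood in its holder is tipped by over 0.35 rad or moved by over 15 mm (angle between any of vial_kept, dropper_kept's own z axis and vertical above 0.35 rad or distance of any of vial_kept, dropper_kept from where it was at the start of the episode above 0.015 m).
It also fails if it takes over 115 s, if anything falls off the work surface, if the arm or the gripper's body presses on something with over 40 N, if the wrist force passes 120 N, or if a joint passes its speed limit or range.

## Robot

A 6-joint arm with a two-finger parallel gripper is mounted at the origin on a cart in front of the work surface, level with it; the furniture and walls round the work are solid. World frame = base frame: x ahead of the robot, y to its left, z up, the work surface at z = 0. Lengths are in m, angles in degrees, forces in N, time in s.
With the tool pointing down it reaches from about 0.275 to 0.775 m from the base axis. Payload 14.6 kg.
Tool frame: the origin (TCP) lies between the finger pads; the fingertips stand 17 mm ahead of it and the grasp point (between the pads) lies 2 mm behind it (r.tcp_to_tips is the distance from the TCP to the fingertips, in m); z points along the fingers, y is the line along which they close (so a half turn about z gives the same grasp; the last joint's range is limited). The gripper opens to 85 mm and grips with 20 to 120 N. Pads are 22 mm wide; open, the fingers measure 114 mm over their backs; the gripper's body (76 mm by 85 mm) begins 54 mm behind the grasp point. The pads swing forward as they close: fully open they stand 13 mm farther back than shut.
Start: joints at [66.561, 15.075, -2.767, 72.158, 0, 81.102], TCP at [0.132, 0.508, 0.248] pointing down, gripper open.
Joint ranges: [-151.79, 151.79], [-50.71, 97.33], [-67.44, 78.34], [-121.81, 120.89], [-77.56, 73.72], [-180, 180]. Speed limits (degrees/s): [108.29, 108.29, 147.25, 159.86, 180, 180].

## Interface

Orientations are given as a 3x3 rotation matrix whose columns are the frame's x, y, z axes.
In Python, from bench import r, vision gives the robot as it stands.
- The arm moves only by the tool jog_arm, never from a script. Its argument "commands" is one flat list of numbers, 6 for each row, row after row: the shift along the tool's x, y, z in shares of 60 cm (1.0 is 60 cm), then the turn, a rotation vector about the tool's x, y, z in parts of the range, where 1.0 means 90 degrees. In form: [tx, ty, tz, rx, ry, rz, tx, ty, tz, rx, ry, rz, ...]. A call has 1 to 5 rows; each row is the pose to reach, as a shift and turn from the pose commanded when the call began, along the tool's axes at that moment; what a row does not reach only later rows make up. A row lasts 1/8 s, in which the tool goes at most 62.5 mm and 10.7 degrees, less where a joint would pass 70% of its speed; a pose out of reach is approached as far as the arm can. A call with a gripper value outside its range is refused whole. "gripper" is the opening, from 0 (shut) to 1 (fully open), set as the call begins (left out, the last holds). The fingers move at their own pace and stop on an object; "squeeze" is the grip in N (left out, the last holds). Time passes only in rows, so rows that repeat a pose let the fingers close. It gives the time, the measured TCP pose, the force, the opening and the grip force at its end, in the units of the state.
- r.state(): the state, without advancing time (a new reading comes with each control period).
- vision.grab_frame(name): name is "scene" or "top" or "wrist"; returns (picture, depth): 384x512x3 uint8, blue, green, red; 384x512 float32, m along the optical axis (not along the pixel's ray), 0 where there is no reading.
- vision.calibration(name): a dict with "vfov" (degrees; the focal length in pixels is half the picture's height over the tangent of half this angle, whatever the lens; pixels are square), "cx", "cy" (the principal point, pixels), "world_from_camera" (4x4, takes a point from camera to world coordinates). Camera axes: x right, y down, z forward; pixel columns grow to the right and rows downward; lengths in m; the calibration is good to about 2 mm. A picture is of the moment at which its call begins: read the wrist's pose just before it. calibration takes no time and is no camera call; for the wrist camera it gives the pose at the moment of the call.
- r.job_done(): hands the job in; it is judged then, once.
The state is a dict: "clock": time; "joints": joint angles; "dq": joint speeds; "joint_torque": joint torques, N m; "ee_pos": TCP position; "eef_rot": TCP orientation; "contact_force": force on the tool from outside, world axes, zero at the start; "torque": the same for the moment, N m; "finger_gap": finger opening in m; "finger_force": force on a finger pad.
Only numpy, scipy, OpenCV 4.12 (cv2) and the standard library are available. Lean on these libraries where they do the work, as an engineer would, in place of code of your own. Each camera call takes 0.05 s, during which the arm holds its last target. There are 200 camera calls.

## Working session

There is one attempt and no reset: what is moved stays moved. The work goes in short steps, Python scripts to look and compute and a tool call to move; the robot and the scene stay as the last step left them, time stands still between calls to the robot, and variables do not carry over. Pictures are saved under pics/ and viewed, at most 14 in all, crops included, and the job is handed in when it is done.

Besides the shell and the picture viewer there is one more tool, called after ">>>" by a JSON object that holds its "api" and its "payload", one argument or row to a line. jog_arm: Moves the arm, as the interface text tells. Its arguments: {"type":"object","properties":{"commands":{"type":"array","items":{"type":"number"}},"gripper":{"type":"number"},"squeeze":{"type":"number"}},"required":["commands"]}

```bash
mkdir -p pics; ls
python3 - <<'E'
from bench import r, vision
import cv2,numpy as np
for n in("scene","top"):
    im,d=vision.grab_frame(n); cv2.imwrite(f"pics/{n}.png",im); np.savez(f"{n}.npz",im=im,d=d)
    print(n,vision.calibration(n))
s=r.state();print(s)
E
```

```text
pics
scene {'vfov': 53.26379204994346, 'cx': 249.9096389357208, 'cy': 196.81613692614306, 'world_from_camera': array([[ 0.75231615, -0.41915228,  0.50826349, -0.03351877],
       [-0.65859281, -0.45904431,  0.59626658, -0.67273645],
       [-0.01661104, -0.78331966, -0.62139712,  0.70764876],
       [ 0.        ,  0.        ,  0.        ,  1.        ]])}
top {'vfov': 47.36694849668142, 'cx': 257.7265736411873, 'cy': 189.08409295095495, 'world_from_camera': array([[-0.00893802, -0.99347798,  0.11367325,  0.3589163 ],
       [-0.99989839,  0.00761714, -0.01204903, -0.03772657],
       [ 0.01110458, -0.11376939, -0.99344512,  1.36720119],
       [ 0.        ,  0.        ,  0.        ,  1.        ]])}
{'clock': 0.1, 'joints': array([ 6.65593853e+01,  1.50943616e+01, -2.79776147e+00,  7.21586917e+01,
       -2.50096615e-04,  8.11013840e+01]), 'dq': array([-0.12938004, -0.11552715,  0.1847197 ,  0.06913787, -0.04291479,
        0.04105604]), 'joint_torque': array([ 3.59974998e-03, -6.38575816e+01,  3.85064864e+01,  1.00019277e-02,
       -8.19245770e-05,  9.78978562e-06]), 'ee_pos': array([0.13174606, 0.50797662, 0.247904  ]), 'eef_rot': array([[-9.67963825e-01,  2.51089448e-01, -3.48796341e-04],
       [ 2.51089656e-01,  9.67963491e-01, -8.15428696e-04],
       [ 1.32876582e-04, -8.76884633e-04, -9.99999607e-01]]), 'contact_force': array([-0.23737875, -0.63418686,  0.01156099]), 'torque': array([-0.03563117, -0.00823941,  0.00321646]), 'finger_force': 0.0, 'finger_gap': 0.08524323627858399}
```

View pics/scene.png

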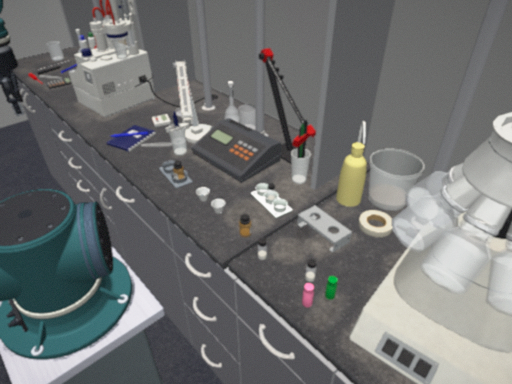

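View pics/top.png

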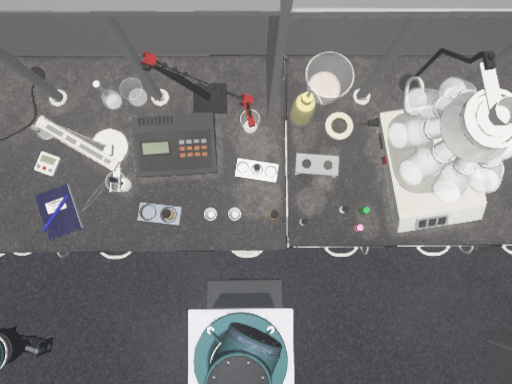

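Top view: vial rack at (257,170), crucible rack (317,165), bottle stand (160,213), crucibles (210,214) and (234,214), dropper (274,214). Clear vials with black caps are at (304,222) and (344,209); the green (366,210) and pink (359,228) ones are decoys. I'll enlarge to confirm and measure from the depth cloud.

```bash
cat > h.py <<'E'
import numpy as np,cv2
from bench import r,vision
def cloud(d,c):
    f=d.shape[0]/2/np.tan(np.radians(c["vfov"])/2)
    v,u=np.mgrid[:d.shape[0],:d.shape[1]]
    p=np.stack([(u-c["cx"])/f*d,(v-c["cy"])/f*d,d,np.ones_like(d)],-1)@c["world_from_camera"].T
    p=p[...,:3]; p[d<=0]=np.nan
    return p
def proj(P,c,h=384):
    f=h/2/np.tan(np.radians(c["vfov"])/2)
    q=np.linalg.inv(c["world_from_camera"])@np.append(P,1)
    return np.array([q[0]/q[2]*f+c["cx"],q[1]/q[2]*f+c["cy"]])
E
python3 - <<'E'
from h import *
z=np.load("top.npz");c=vision.calibration("top");p=cloud(z["d"],c)
cv2.imwrite("pics/top2.png",cv2.resize(z["im"][140:245,130:385],(800,330),interpolation=3))
Z=p[...,2]
m=((Z>0.012)&(p[...,0]<0.72)&(p[...,0]>0.2)&(abs(p[...,1])<0.5)).astype(np.uint8)
n,l,s,ce=cv2.connectedComponentsWithStats(m)
for i in range(1,n):
    if s[i,4]<12: continue
    q=p[l==i]; t=q[q[:,2]>np.nanmax(q[:,2])-.012]
    print(ce[i].round(0),s[i,4],"top z",q[:,2].max().round(3),"topmean",t.mean(0).round(3),"bbox",q.min(0).round(3),q.max(0).round(3))
ok=(p[...,0]<.6)&(p[...,0]>.3)&(abs(p[...,1])<.4); print("table z",np.nanmedian(Z[ok]))
E
```

```text
[271.  21.] 5689 top z 0.753 topmean [ 0.713 -0.091  0.747] bbox [ 0.71  -0.46   0.015] [0.72  0.361 0.753]
[409. 153.] 5326 top z 0.369 topmean [ 0.625 -0.498  0.361] bbox [ 0.377 -0.5    0.012] [ 0.72  -0.37   0.369]
[250. 123.] 223 top z 0.199 topmean [ 0.711 -0.03   0.193] bbox [ 0.676 -0.059  0.014] [ 0.72  -0.002  0.199]
[302. 121.] 57 top z 0.107 topmean [ 0.719 -0.192  0.1  ] bbox [ 0.716 -0.204  0.016] [ 0.72  -0.18   0.107]
[173. 147.] 4753 top z 0.091 topmean [0.695 0.208 0.083] bbox [0.55  0.072 0.012] [0.72  0.329 0.091]
[ 99. 152.] 2333 top z 0.236 topmean [0.66  0.493 0.229] bbox [0.498 0.333 0.012] [0.708 0.5   0.236]
[338. 132.] 235 top z 0.025 topmean [ 0.694 -0.31   0.017] bbox [ 0.669 -0.355  0.012] [ 0.72  -0.268  0.025]
[316. 165.] 748 top z 0.046 topmean [ 0.586 -0.234  0.037] bbox [ 0.55  -0.304  0.012] [ 0.623 -0.168  0.046]
[242. 166.] 62 top z 0.033 topmean [ 0.584 -0.006  0.026] bbox [ 0.563 -0.028  0.012] [0.601 0.013 0.033]
[256. 169.] 114 top z 0.067 topmean [ 0.574 -0.05   0.063] bbox [ 0.556 -0.068  0.016] [ 0.595 -0.031  0.067]
[270. 170.] 67 top z 0
[... 462 characters left out ...]
0.432 -0.387  0.013] [ 0.453 -0.367  0.063]
[209. 214.] 81 top z 0.037 topmean [0.437 0.094 0.03 ] bbox [0.418 0.074 0.012] [0.455 0.111 0.037]
[234. 214.] 89 top z 0.038 topmean [0.437 0.021 0.03 ] bbox [0.417 0.001 0.012] [0.454 0.038 0.038]
[273. 215.] 98 top z 0.067 topmean [ 0.432 -0.101  0.062] bbox [ 0.416 -0.118  0.018] [ 0.447 -0.085  0.067]
[303. 222.] 51 top z 0.062 topmean [ 0.41  -0.191  0.056] bbox [ 0.4   -0.2    0.016] [ 0.421 -0.179  0.062]
[ 79. 225.] 15 top z 0.017 topmean [0.407 0.496 0.014] bbox [0.395 0.49  0.012] [0.419 0.499 0.017]
[358. 228.] 59 top z 0.061 topmean [ 0.391 -0.356  0.056] bbox [ 0.381 -0.366  0.014] [ 0.402 -0.347  0.061]
table z 0.0008958561829763845
```

View pics/top2.png

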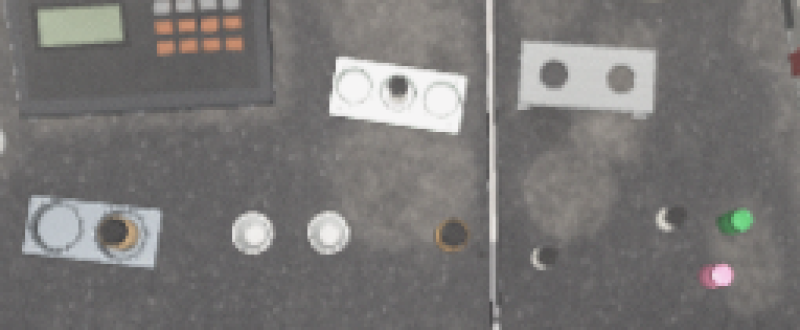

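The crop confirms it: the white-bodied, black-capped vials are at crop (545,257) and (670,218), and green and pink are not meant. The measured heights fit: vials about 0.06 m, bottle 0.066, crucibles about 0.033. I'll move over the middle and turn the tool so its y lies along world x.

Units first: shifts go in shares of 60 cm and turns go in shares of 90 degrees. So -50.9 cm is -0.8483, -46 cm is -0.7667, 75.5 degrees is 0.8389.

>>> {"api": "jog_arm", "payload": {
  "commands": [-0.7667,-0.8483,-0.0833,0,0,0.8389,-0.7667,-0.8483,-0.0833,0,0,0.8389,-0.7667,-0.8483,-0.0833,0,0,0.8389,-0.7667,-0.8483,-0.0833,0,0,0.8389,-0.7667,-0.8483,-0.0833,0,0,0.8389]
}}

```text
clock: 0.72
ee_pos: [0.2754, 0.2324, 0.2709]
eef_rot: [[-0.372, 0.928, 0.0], [0.928, 0.372, 0.0], [-0.0, 0.0, -1.0]]
contact_force: [1.2, 0.4, 0.6]
finger_gap: 0.0854
finger_force: 0.0
```

Converted, -37.4 cm is -0.6233, 3.8 cm is 0.0633, 21.8 degrees is 0.2422.

>>> {"api": "jog_arm", "payload": {
  "commands": [-0.6233,0.0633,-0.0483,0,0,0.2422,-0.6233,0.0633,-0.0483,0,0,0.2422,-0.6233,0.0633,-0.0483,0,0,0.2422,-0.6233,0.0633,-0.0483,0,0,0.2422,-0.6233,0.0633,-0.0483,0,0,0.2422]
}}

```text
clock: 1.35
ee_pos: [0.4182, -0.0361, 0.2944]
eef_rot: [[-0.006, 1.0, 0.0], [1.0, 0.006, 0.0], [0.0, 0.0, -1.0]]
contact_force: [2.0, 0.7, 0.3]
finger_gap: 0.0852
finger_force: 0.0
```

```bash
cat > w.py <<'E'
from h import *
import sys
n=sys.argv[1]
s=r.state();c=vision.calibration("wrist");im,d=vision.grab_frame("wrist")
np.savez(f"{n}.npz",im=im,d=d,**c); cv2.imwrite(f"pics/{n}.png",im)
print(s["clock"],s["ee_pos"].round(4),s["eef_rot"].round(4).tolist(),c["world_from_camera"].round(3).tolist())
p=cloud(d,c);Z=p[...,2]
m=((Z>0.012)&(Z<.09)&(p[...,0]<0.66)).astype(np.uint8)
N,l,st,ce=cv2.connectedComponentsWithStats(m)
for i in range(1,N):
    if st[i,4]<60: continue
    q=p[l==i]; h=np.percentile(q[:,2],98); t=q[q[:,2]>h-.006]
    print(ce[i].round(0),st[i,4],"topz",h.round(4),"mid",((t.min(0)+t.max(0))/2).round(4),"ext",(t.max(0)-t.min(0)).round(3))
E
python3 w.py w1
```

```text
1.35 [ 0.4182 -0.0361  0.2944] [[-0.0062, 1.0, 0.0002], [1.0, 0.0062, 0.0001], [0.0001, 0.0002, -1.0]] [[1.0, 0.005, 0.002, 0.418], [0.005, -0.95, -0.311, 0.043], [0.0, 0.311, -0.95, 0.419], [0.0, 0.0, 0.0, 1.0]]
[410.  41.] 8777 topz 0.0718 mid [0.6478 0.1143 0.0706] ext [0.024 0.082 0.009]
[266.  67.] 486 topz 0.0302 mid [0.4373 0.0895 0.0278] ext [0.038 0.039 0.007]
[ 18. 141.] 4257 topz 0.0531 mid [ 0.0759 -0.0212  0.0542] ext [0.025 0.077 0.014]
[265. 126.] 397 topz 0.0301 mid [0.4375 0.0159 0.0273] ext [0.038 0.037 0.006]
[367. 145.] 334 topz 0.0249 mid [ 0.5831 -0.0098  0.0223] ext [0.042 0.04  0.007]
[ 54. 156.] 97 topz 0.0136 mid [ 0.1197 -0.0307  0.0129] ext [0.033 0.023 0.002]
[358. 174.] 577 topz 0.0621 mid [ 0.5759 -0.0528  0.0595] ext [0.019 0.019 0.007]
[349. 202.] 288 topz 0.0248 mid [ 0.5692 -0.0969  0.0221] ext [0.041 0.042 0.006]
[261. 206.] 501 topz 0.0622 mid [ 0.4336 -0.1051  0.0596] ext [0.02  0.022 0.007]
[363. 251.] 524 topz 0.0361 mid [ 0.5992 -0.1941  0.0335] ext [0.049 0.045 0.007]
[246. 259.] 291 topz 0.0561 mid [ 0.4119 -0.1939  0.0535] ext [0.019 0.02  0.007]
[333. 304.] 322 topz 0.0361 mid [ 0.5665 -0.2764  0.0335] ext [0.03  0.058 0.007]
[267. 320.] 283 topz 0.0558 mid [ 0.4484 -0.3159  0.0531] ext [0.019 0.016 0.006]
[236. 329.] 72 topz 0.0281 mid [ 0.393  -0.3538  0.0256] ext [0.018 0.01  0.007]
```

View pics/w1.png

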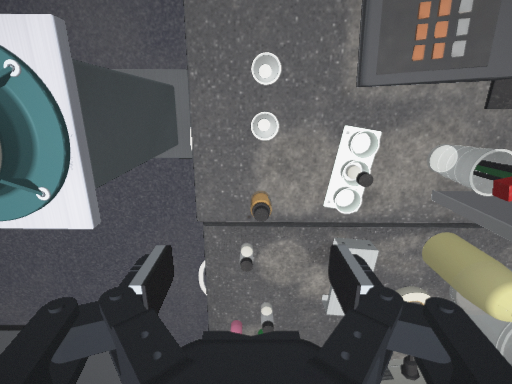

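Wrist view: crucibles at (266,67) and (265,126), bottle (261,206), vial rack (355,170), vials (246,255) and (267,318), crucible rack partly hidden at (350,275). The two cameras agree to about 4 mm. I'll move over the crucible rack for a better view.

Converted, -16.4 cm is -0.2733, 8.2 cm is 0.1367.

>>> {"api": "jog_arm", "payload": {
  "commands": [-0.2733,0.1367,-0.01,0,0,0,-0.2733,0.1367,-0.01,0,0,0,-0.2733,0.1367,-0.01,0,0,0,-0.2733,0.1367,-0.01,0,0,0,-0.2733,0.1367,-0.01,0,0,0]
}}

```text
clock: 2.02
ee_pos: [0.5006, -0.1971, 0.2999]
eef_rot: [[-0.006, 1.0, -0.001], [1.0, 0.006, 0.001], [0.001, -0.001, -1.0]]
contact_force: [-0.5, -0.2, -0.6]
finger_gap: 0.0855
finger_force: 0.0
```

```bash
python3 w.py w2
```

```text
2.025 [ 0.5006 -0.1971  0.2999] [[-0.0064, 1.0, -0.001], [1.0, 0.0064, 0.0007], [0.0007, -0.001, -1.0]] [[1.0, 0.006, 0.001, 0.5], [0.006, -0.951, -0.31, -0.118], [-0.001, 0.31, -0.951, 0.424], [0.0, 0.0, 0.0, 1.0]]
[199.   5.] 102 topz 0.0304 mid [0.4373 0.002  0.0279] ext [0.033 0.011 0.006]
[318.  15.] 462 topz 0.0251 mid [ 0.5833 -0.0103  0.0225] ext [0.042 0.04  0.007]
[309.  54.] 711 topz 0.0622 mid [ 0.5761 -0.0536  0.0598] ext [0.019 0.019 0.007]
[302.  89.] 367 topz 0.0248 mid [ 0.569  -0.0969  0.022 ] ext [0.041 0.04  0.007]
[203.  95.] 576 topz 0.0626 mid [ 0.4338 -0.1053  0.0602] ext [0.021 0.02  0.006]
[308. 187.] 3091 topz 0.0365 mid [ 0.5877 -0.2393  0.0341] ext [0.072 0.136 0.007]
[190. 160.] 284 topz 0.0562 mid [ 0.412  -0.1938  0.0534] ext [0.019 0.019 0.006]
[218. 237.] 284 topz 0.0559 mid [ 0.4494 -0.318   0.0533] ext [0.018 0.019 0.006]
[184. 260.] 306 topz 0.0558 mid [ 0.3926 -0.361   0.0536] ext [0.018 0.02  0.007]
[217. 271.] 296 topz 0.056 mid [ 0.4445 -0.3813  0.0537] ext [0.019 0.019 0.006]
[267. 317.] 5116 topz 0.0857 mid [ 0.6047 -0.4596  0.0848] ext [0.063 0.014 0.01 ]
```

View pics/w2.png

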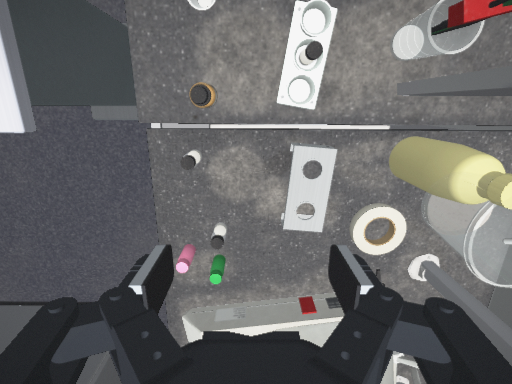

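Run:
```python
from h import *
def holes(p,name):
    Z=p[...,2]
    m=((Z>.028)&(Z<.045)&(p[...,0]>.53)&(p[...,0]<.64)&(p[...,1]<-.155)&(p[...,1]>-.32)).astype(np.uint8)
    c,h=cv2.findContours(m,cv2.RETR_CCOMP,cv2.CHAIN_APPROX_NONE)
    ou=max(c,key=cv2.contourArea); print(name,"rect",cv2.minAreaRect(np.array([p[y,x,:2]*1000 for x,y in ou[:,0]],np.float32)))
    for i in range(len(c)):
        if h[0,i,3]>=0 and len(c[i])>8:
            q=np.array([p[y,x] for x,y in c[i][:,0]]); print("  hole",cv2.minEnclosingCircle((q[:,:2]*1000).astype(np.float32)),((q.min(0)+q.max(0))/2).round(4),len(q))
z=np.load("w2.npz"); holes(cloud(z["d"],{k:z[k] for k in("vfov","cx","cy","world_from_camera")}),"wrist")
z=np.load("top.npz"); holes(cloud(z["d"],vision.calibration("top")),"top")
z=np.load("scene.npz");p=cloud(z["d"],vision.calibration("scene"));holes(p,"scene")
Z=p[...,2]
m=((Z>0.012)&(Z<.09)&(p[...,0]<0.66)&(p[...,0]>.3)&(abs(p[...,1])<.42)).astype(np.uint8)
N,l,st,ce=cv2.connectedComponentsWithStats(m)
for i in range(1,N):
    if st[i,4]<30: continue
    q=p[l==i]; h=np.percentile(q[:,2],98); t=q[q[:,2]>h-.007]
    print(ce[i].round(0),st[i,4],"topz",h.round(4),"mid",((t.min(0)+t.max(0))/2).round(4),"ext",(t.max(0)-t.min(0)).round(3))
```

```text
wrist rect ((587.7261962890625, -239.6654510498047), (132.60646057128906, 62.71697998046875), 85.23253631591797)
  hole ((584.5250854492188, -271.73065185546875), 15.425808906555176) [ 0.5843 -0.272   0.0345] 51
  hole ((590.2932739257812, -206.38755798339844), 15.364969253540039) [ 0.5906 -0.2065  0.0337] 55
top rect ((586.5126953125, -235.9431610107422), (132.19432067871094, 63.628387451171875), 85.30778503417969)
  hole ((584.1055908203125, -269.51171875), 17.214923858642578) [ 0.5842 -0.2687  0.035 ] 28
  hole ((588.3067626953125, -203.835693359375), 16.927976608276367) [ 0.5877 -0.2034  0.0371] 28
scene rect ((585.7891235351562, -236.90286254882812), (133.51060485839844, 65.91946411132812), 85.03804779052734)
  hole ((583.1825561523438, -270.1269226074219), 15.920906066894531) [ 0.5831 -0.2701  0.0359] 27
  hole ((588.1070556640625, -203.9042205810547), 16.115047454833984) [ 0.5881 -0.2046  0.036 ] 26
[221. 151.] 2768 topz 0.0776 mid [0.5801 0.2318 0.0802] ext [0.16  0.285 0.019]
[175. 170.] 313 topz 0.0698 mid [0.4366 0.2206 0.0669] ext [0.022 0.024 0.008]
[271. 195.] 384 topz 0.0637 mid [ 0.5732 -0.0509  0.061 ] ext [0.021 0.018 0.008]
[202. 192.] 116 topz 0.0324 mid [0.4354 0.0918 0.0295] ext [0.037 0.04  0.008]
[217. 204.] 123 topz 0.0318 mid [0.4357 0.0192 0.0289] ext [0.038 0.039 0.008]
[325. 226.] 940 topz 0.0391 mid [ 0.5873 -0.2373  0.0362] ext [0.073 0.135 0.008]
[244. 224.] 226 topz 0.0644 mid [ 0.4316 -0.1032  0.0616] ext [0.022 0.022 0.008]
[261. 247.] 158 topz 0.0587 mid [ 0.4095 -0.1925  0.0559] ext [0.018 0.019 0.007]
[310. 268.] 175 topz 0.0586 mid [ 0.448  -0.3161  0.0557] ext [0.021 0.019 0.008]
[331. 286.] 189 topz 0.0589 mid [ 0.4419 -0.3795  0.0559] ext [0.02  0.019 0.007]
[307. 293.] 190 topz 0.0585 mid [ 0.39   -0.3593  0.056 ] ext [0.019 0.019 0.009]
```

The three cameras agree once a wrist offset of about (-1, +2) mm is applied. Targets: crucible 2 at (.436,.0185), holes at (.5885,-.204) and (.583,-.270). I'll go above crucible 2 first.

Converted, 21.6 cm is 0.36, 18 cm is 0.3, 0.4 degrees is 0.0044.

>>> {"api": "jog_arm", "payload": {
  "commands": [0.36,-0.1067,0.3,0,0,0.0044,0.36,-0.1067,0.3,0,0,0.0044,0.36,-0.1067,0.3,0,0,0.0044,0.36,-0.1067,0.3,0,0,0.0044,0.36,-0.1067,0.3,0,0,0.0044],
  "gripper": 0.7,
  "squeeze": 30
}}

```text
clock: 2.7
ee_pos: [0.433, 0.0209, 0.1193]
eef_rot: [[-0.002, 1.0, -0.001], [1.0, 0.002, 0.0], [0.0, -0.001, -1.0]]
contact_force: [0.4, -0.4, 0.0]
finger_gap: 0.06
finger_force: 0.0
```

```bash
python3 w.py w3 | head -20; python3 -c "
from bench import r
print(r.tcp_to_tips, r.state()['finger_gap'])"
```

```text
2.7 [0.433  0.0209 0.1193] [[-0.0024, 1.0, -0.0007], [1.0, 0.0024, 0.0003], [0.0003, -0.0007, -1.0]] [[1.0, 0.002, -0.0, 0.433], [0.002, -0.95, -0.311, 0.1], [-0.001, 0.311, -0.95, 0.244], [0.0, 0.0, 0.0, 1.0]]
[463.  76.] 14231 topz 0.0505 mid [0.5995 0.1168 0.049 ] ext [0.036 0.093 0.009]
[257. 119.] 1405 topz 0.0299 mid [0.4378 0.0895 0.0275] ext [0.039 0.039 0.007]
[256. 212.] 1011 topz 0.0298 mid [0.4372 0.0155 0.0275] ext [0.039 0.039 0.007]
[412. 259.] 2560 topz 0.0615 mid [ 0.577  -0.0517  0.0589] ext [0.018 0.017 0.007]
[252. 317.] 1105 topz 0.0509 mid [ 0.4335 -0.0951  0.0498] ext [0.024 0.009 0.01 ]
[380. 373.] 579 topz 0.0355 mid [ 0.5758 -0.1767  0.0328] ext [0.03  0.015 0.007]
0.017 0.05989489020359095
```

View pics/w3.png

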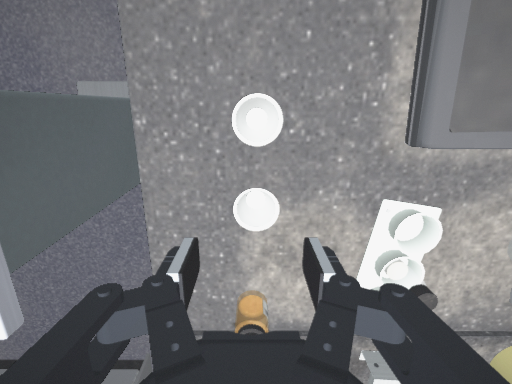

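Run:
```python
from h import *
for n in("w2","w3"):
    z=np.load(n+".npz");p=cloud(z["d"],{k:z[k] for k in("vfov","cx","cy","world_from_camera")})
    tz={"w2":.2999,"w3":.1193}[n]
    for a,b in((130,210),(300,380)):
        q=p[230:320,a:b].reshape(-1,3); q=q[q[:,2]>tz-.05]; i=q[:,2]<np.nanpercentile(q[:,2],5)
        print(n,(np.nanpercentile(q[:,2],[0.5,2,10])-tz).round(4),q[i].mean(0).round(4))
```

```text
w2 [-0.0043 -0.0022  0.0035] [ 0.4575 -0.1967  0.298 ]
w2 [-0.0044 -0.0021  0.0044] [ 0.5438 -0.1957  0.2982]
w3 [-0.0113 -0.0085  0.0009] [0.4012 0.0241 0.1113]
w3 [-0.0115 -0.0082  0.0013] [0.4648 0.0242 0.1115]
```

Converted, 8 cm is 0.1333, 6 cm is 0.1.

>>> {"api": "jog_arm", "payload": {
  "commands": [-0.0042,0.005,0.1,0,0,0,-0.0042,0.005,0.1,0,0,0,-0.0042,0.005,0.1333,0,0,0,-0.0042,0.005,0.1333,0,0,0]
}}

```text
clock: 3.25
ee_pos: [0.4381, 0.0159, 0.0414]
eef_rot: [[0.0, 1.0, -0.0], [1.0, -0.0, 0.0], [0.0, -0.0, -1.0]]
contact_force: [-0.2, -0.6, 0.8]
finger_gap: 0.0597
finger_force: 0.0
```

Converted, 0.5 cm is 0.0083, -0.2 cm is -0.0033.

>>> {"api": "jog_arm", "payload": {
  "commands": [0.0033,-0.0033,0.0083,0,0,0,0.0033,-0.0033,0.0083,0,0,0]
}}

```text
clock: 3.5
ee_pos: [0.4364, 0.0178, 0.0359]
eef_rot: [[0.0, 1.0, 0.001], [1.0, -0.0, -0.0], [-0.0, 0.001, -1.0]]
contact_force: [-1.0, -0.1, 0.4]
finger_gap: 0.0598
finger_force: 0.0
```

>>> {"api": "jog_arm", "payload": {
  "commands": [0,0,0,0,0,0,0,0,0,0,0,0,0,0,0,0,0,0,0,0,0,0,0,0],
  "gripper": 0.2
}}

```text
clock: 4.0
ee_pos: [0.4367, 0.0176, 0.0358]
eef_rot: [[0.0, 1.0, 0.001], [1.0, -0.0, -0.0], [-0.0, 0.001, -1.0]]
contact_force: [-1.9, 0.8, 10.2]
finger_gap: 0.0362
finger_force: 28.8
```

Converted, -20 cm is -0.3333, 10.2 cm is 0.17.

>>> {"api": "jog_arm", "payload": {
  "commands": [0,0,-0.0667,0,0,0,-0.0833,0.0567,-0.1333,0,0,0,-0.1667,0.1133,-0.1333,0,0,0,-0.25,0.17,-0.1333,0,0,0,-0.3333,0.2267,-0.1333,0,0,0]
}}

```text
clock: 4.62
ee_pos: [0.572, -0.1823, 0.1156]
eef_rot: [[0.0, 1.0, 0.0], [1.0, -0.0, -0.0], [-0.0, 0.0, -1.0]]
contact_force: [1.0, 0.3, 0.5]
finger_gap: 0.0361
finger_force: 30.1
```

Converted, -2.2 cm is -0.0367, 2 cm is 0.0333.

>>> {"api": "jog_arm", "payload": {
  "commands": [-0.0367,0.0267,0,0,0,0,-0.0367,0.0267,0.0333,0,0,0,-0.0367,0.0267,0.0333,0,0,0]
}}

```text
clock: 5.0
ee_pos: [0.5862, -0.2022, 0.0941]
eef_rot: [[0.001, 1.0, -0.003], [1.0, -0.001, 0.001], [0.001, -0.003, -1.0]]
contact_force: [-0.4, 0.2, 0.7]
finger_gap: 0.0359
finger_force: 30.1
```

```bash
python3 w.py w4 | head -20
```

```text
5.0 [ 0.5862 -0.2022  0.0941] [[0.0006, 1.0, -0.0025], [1.0, -0.0006, 0.0013], [0.0013, -0.0025, -1.0]] [[1.0, -0.001, -0.003, 0.587], [-0.001, -0.951, -0.31, -0.123], [-0.002, 0.31, -0.951, 0.219], [0.0, 0.0, 0.0, 1.0]]
[234.  13.] 468 topz 0.0248 mid [ 0.5764 -0.0671  0.0221] ext [0.038 0.014 0.007]
[235.   5.] 278 topz 0.033 mid [ 0.576  -0.0638  0.031 ] ext [0.011 0.002 0.008]
[223.  59.] 1759 topz 0.0248 mid [ 0.5691 -0.0965  0.0222] ext [0.041 0.042 0.007]
[27. 77.] 2893 topz 0.0505 mid [ 0.4412 -0.1063  0.0492] ext [0.014 0.024 0.009]
[253. 247.] 10753 topz 0.0875 mid [ 0.5862 -0.2039  0.0857] ext [0.049 0.039 0.009]
[ 22. 205.] 1458 topz 0.0541 mid [ 0.4198 -0.1941  0.052 ] ext [0.006 0.017 0.008]
```

View pics/w4.png

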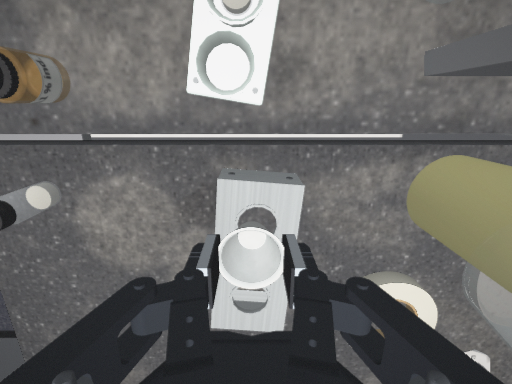

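The crucible hangs over the hole at pixel (253,247), aligned to about 1 mm. I'll lower it.

Converted, 4.1 cm is 0.0683, 3.6 cm is 0.06.

>>> {"api": "jog_arm", "payload": {
  "commands": [0,0,0.025,0,0,0,0,0,0.0467,0,0,0,0,0,0.06,0,0,0,0,0,0.0683,0,0,0,0,0,0.0683,0,0,0]
}}

```text
clock: 5.68
ee_pos: [0.5892, -0.2037, 0.0551]
eef_rot: [[0.0, 1.0, 0.005], [1.0, -0.0, -0.003], [-0.003, 0.005, -1.0]]
contact_force: [7.3, -4.7, 4.4]
finger_gap: 0.0362
finger_force: 30.5
```

Converted, 0.2 cm is 0.0033.

>>> {"api": "jog_arm", "payload": {
  "commands": [0,0,0.0033,0,0,0,0,0,0.0033,0,0,0]
}}

```text
clock: 5.92
ee_pos: [0.5895, -0.2043, 0.0538]
eef_rot: [[0.001, 1.0, 0.005], [1.0, -0.001, -0.004], [-0.004, 0.005, -1.0]]
contact_force: [6.5, -7.7, 11.3]
finger_gap: 0.0358
finger_force: 30.9
```

>>> {"api": "jog_arm", "payload": {
  "commands": [0,0,0,0,0,0,0,0,0,0,0,0,0,0,0,0,0,0],
  "gripper": 0.7
}}

```text
clock: 6.3
ee_pos: [0.5867, -0.2021, 0.0519]
eef_rot: [[0.0, 1.0, -0.001], [1.0, -0.0, 0.0], [0.0, -0.001, -1.0]]
contact_force: [0.9, 0.4, 0.3]
finger_gap: 0.0599
finger_force: 0.0
```

Contact forces show the wrist camera's coordinates are the better ones, so I'll use them directly. Next is crucible 1 at (.4376,.0895), with hole 2 at (.5844,-.272).

Converted, 22 cm is 0.3667, 16.5 cm is 0.275.

>>> {"api": "jog_arm", "payload": {
  "commands": [0,0,-0.1033,0,0,0,0.0917,-0.0467,-0.1167,0,0,0,0.1833,-0.0933,-0.1167,0,0,0,0.275,-0.14,-0.1167,0,0,0,0.3667,-0.1867,-0.1167,0,0,0]
}}

```text
clock: 6.92
ee_pos: [0.4738, 0.0192, 0.1222]
eef_rot: [[0.001, 1.0, 0.0], [1.0, -0.001, 0.0], [0.0, 0.0, -1.0]]
contact_force: [1.9, 1.2, -0.5]
finger_gap: 0.0596
finger_force: 0.0
```

Converted, 8.6 cm is 0.1433, 7.1 cm is 0.1183.

>>> {"api": "jog_arm", "payload": {
  "commands": [0.0833,-0.0433,0.0167,0,0,0,0.1183,-0.0617,0.0333,0,0,0,0.1183,-0.0617,0.0833,0,0,0,0.1183,-0.0617,0.1433,0,0,0,0.1183,-0.0617,0.1433,0,0,0]
}}

```text
clock: 7.55
ee_pos: [0.4364, 0.0887, 0.0349]
eef_rot: [[-0.0, 1.0, -0.004], [1.0, 0.0, -0.0], [-0.0, -0.004, -1.0]]
contact_force: [0.3, -0.4, 0.6]
finger_gap: 0.0596
finger_force: 0.0
```

```bash
python3 w.py w5 | head -20
```

```text
7.55 [0.4364 0.0887 0.0349] [[-0.0, 1.0, -0.0042], [1.0, 0.0, -0.0001], [-0.0001, -0.0042, -1.0]] [[1.0, 0.0, -0.004, 0.437], [-0.001, -0.95, -0.311, 0.168], [-0.004, 0.311, -0.95, 0.159], [0.0, 0.0, 0.0, 1.0]]
[255.  28.] 1660 topz 0.0229 mid [0.4381 0.2022 0.0204] ext [0.052 0.022 0.007]
[255.  12.] 1544 topz 0.0465 mid [0.4387 0.2038 0.0442] ext [0.017 0.003 0.007]
[492. 194.] 8350 topz 0.0358 mid [0.5694 0.1059 0.0339] ext [0.018 0.075 0.008]
[253. 259.] 2526 topz 0.0297 mid [0.4377 0.0897 0.0272] ext [0.039 0.039 0.007]
[134. 305.] 7575 topz 0.0894 mid [0.3941 0.0911 0.0867] ext [0.045 0.031 0.007]
[367. 306.] 7674 topz 0.0894 mid [0.4788 0.0911 0.0867] ext [0.044 0.031 0.007]
[490. 363.] 73 topz 0.0246 mid [0.5952 0.0044 0.0218] ext [0.013 0.012 0.006]
```

>>> {"api": "jog_arm", "payload": {
  "commands": [0.0017,0.0017,0,0,0,0,0.0017,0.0017,0,0,0,0,0.0017,0.0017,0,0,0,0,0.0017,0.0017,0,0,0,0],
  "gripper": 0.2
}}

```text
clock: 8.1
ee_pos: [0.4399, 0.0897, 0.0376]
eef_rot: [[0.0, 1.0, 0.002], [1.0, -0.0, 0.0], [0.0, 0.002, -1.0]]
contact_force: [-0.9, -0.4, 7.6]
finger_gap: 0.0361
finger_force: 29.1
```

Converted, -21.5 cm is -0.3583, -16 cm is -0.2667.

>>> {"api": "jog_arm", "payload": {
  "commands": [0,0,-0.0667,0,0,0,-0.0833,0.0333,-0.1333,0,0,0,-0.175,0.07,-0.15,0,0,0,-0.2667,0.1067,-0.15,0,0,0,-0.3583,0.1433,-0.15,0,0,0]
}}

```text
clock: 8.72
ee_pos: [0.5259, -0.1276, 0.1277]
eef_rot: [[0.0, 1.0, 0.002], [1.0, -0.0, -0.001], [-0.001, 0.002, -1.0]]
contact_force: [0.9, 0.8, 0.9]
finger_gap: 0.0357
finger_force: 30.1
```

Converted, -14.6 cm is -0.2433, -11 cm is -0.1833.

>>> {"api": "jog_arm", "payload": {
  "commands": [-0.0917,0.0367,0,0,0,0,-0.1833,0.0733,0,0,0,0,-0.2433,0.0983,0,0,0,0,-0.2433,0.0983,0.0333,0,0,0,-0.2433,0.0983,0.05,0,0,0]
}}

```text
clock: 9.35
ee_pos: [0.5838, -0.2716, 0.0961]
eef_rot: [[0.001, 1.0, -0.0], [1.0, -0.001, 0.0], [0.0, -0.0, -1.0]]
contact_force: [0.7, 0.4, -0.4]
finger_gap: 0.0354
finger_force: 30.1
```

```bash
python3 -c "
from bench import r
import time
s=r.state();print(s['clock'],s['ee_pos'])";python3 w.py w6 | head -20
```

```text
9.35 [ 0.58380046 -0.27156426  0.09606906]
9.35 [ 0.5838 -0.2716  0.0961] [[0.0008, 1.0, -0.0002], [1.0, -0.0008, 0.0002], [0.0002, -0.0002, -1.0]] [[1.0, -0.001, -0.001, 0.584], [-0.002, -0.95, -0.311, -0.192], [-0.0, 0.311, -0.95, 0.221], [0.0, 0.0, 0.0, 1.0]]
[257. 169.] 16799 topz 0.0879 mid [ 0.5837 -0.2715  0.0859] ext [0.049 0.04  0.008]
[ 14. 109.] 934 topz 0.0375 mid [ 0.4202 -0.1955  0.0353] ext [0.009 0.018 0.008]
[ 53. 293.] 3297 topz 0.0557 mid [ 0.4228 -0.3392  0.0533] ext [0.073 0.062 0.007]
```

View pics/w6.png

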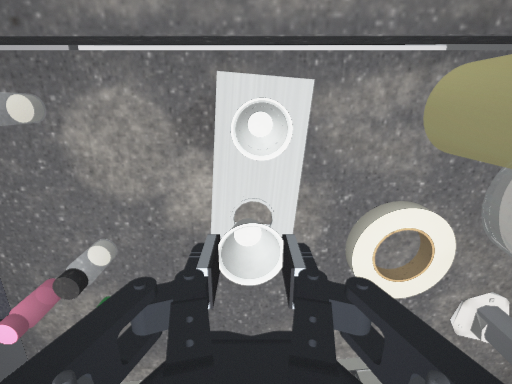

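The first crucible hangs seated at (262,128). The second is in line above its hole at (252,215). Lowering it.

Converted, 4.1 cm is 0.0683, 3.5 cm is 0.0583.

>>> {"api": "jog_arm", "payload": {
  "commands": [0,0,0.025,0,0,0,0,0,0.0467,0,0,0,0,0,0.0583,0,0,0,0,0,0.0683,0,0,0,0,0,0.0683,0,0,0]
}}

```text
clock: 10.02
ee_pos: [0.5849, -0.2717, 0.0554]
eef_rot: [[0.0, 1.0, 0.002], [1.0, -0.0, -0.001], [-0.001, 0.002, -1.0]]
contact_force: [4.2, -1.7, -1.1]
finger_gap: 0.0356
finger_force: 30.0
```

Converted, 0.2 cm is 0.0033, 0.1 cm is 0.0017.

>>> {"api": "jog_arm", "payload": {
  "commands": [0,0,0.0017,0,0,0,0,0,0.0033,0,0,0]
}}

```text
clock: 10.28
ee_pos: [0.5851, -0.2721, 0.0541]
eef_rot: [[0.0, 1.0, 0.003], [1.0, -0.0, -0.002], [-0.002, 0.003, -1.0]]
contact_force: [4.8, -2.0, 6.9]
finger_gap: 0.0358
finger_force: 30.3
```

>>> {"api": "jog_arm", "payload": {
  "commands": [0,0,0,0,0,0,0,0,0,0,0,0,0,0,0,0,0,0],
  "gripper": 0.7
}}

```text
clock: 10.65
ee_pos: [0.5837, -0.2712, 0.053]
eef_rot: [[0.0, 1.0, -0.001], [1.0, -0.0, 0.0], [0.0, -0.001, -1.0]]
contact_force: [0.6, -0.0, -0.0]
finger_gap: 0.0595
finger_force: 0.0
```

Converted, -13.4 cm is -0.2233, -4.7 cm is -0.0783.

>>> {"api": "jog_arm", "payload": {
  "commands": [0,0,-0.1033,0,0,0,-0.0267,-0.075,-0.1333,0,0,0,-0.0533,-0.15,-0.1333,0,0,0,-0.0783,-0.2233,-0.1333,0,0,0,-0.0783,-0.2233,-0.1,0,0,0]
}}

```text
clock: 11.28
ee_pos: [0.4481, -0.3195, 0.1143]
eef_rot: [[0.003, 1.0, 0.001], [1.0, -0.003, -0.002], [-0.002, 0.001, -1.0]]
contact_force: [0.5, -0.3, -0.8]
finger_gap: 0.0599
finger_force: 0.0
```

```bash
python3 w.py w7 | head -20
```

```text
11.275 [ 0.4481 -0.3195  0.1143] [[0.0029, 1.0, 0.0011], [1.0, -0.0029, -0.0015], [-0.0015, 0.0011, -1.0]] [[1.0, -0.004, 0.0, 0.448], [-0.004, -0.95, -0.312, -0.24], [0.001, 0.312, -0.95, 0.239], [0.0, 0.0, 0.0, 1.0]]
[445.  93.] 17757 topz 0.0464 mid [ 0.5883 -0.2401  0.0448] ext [0.046 0.104 0.009]
[194.  30.] 1552 topz 0.0564 mid [ 0.4121 -0.1943  0.0537] ext [0.019 0.02  0.007]
[251. 208.] 983 topz 0.0561 mid [ 0.4489 -0.3187  0.0537] ext [0.019 0.02  0.007]
[191. 238.] 188 topz 0.035 mid [ 0.3934 -0.3569  0.0335] ext [0.02  0.013 0.009]
[247. 275.] 1069 topz 0.0559 mid [ 0.4446 -0.3813  0.0534] ext [0.019 0.02  0.007]
[476. 340.] 1593 topz 0.0764 mid [ 0.6517 -0.4458  0.0758] ext [0.017 0.014 0.011]
[298. 331.] 173 topz 0.0266 mid [ 0.5011 -0.4621  0.0246] ext [0.008 0.003 0.008]
[257. 333.] 69 topz 0.0156 mid [ 0.4554 -0.4674  0.014 ] ext [0.032 0.006 0.004]
[369. 363.] 1542 topz 0.0729 mid [ 0.5533 -0.4589  0.0708] ext [0.038 0.013 0.008]
```

View pics/w7.png

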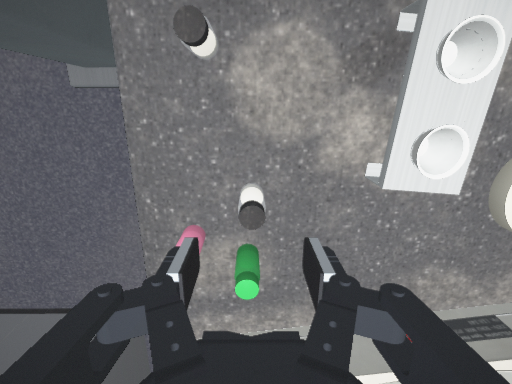

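Both crucibles hang seated, with rims 46 mm up. The clear vial is at (251,208), the pink decoy at (191,238) and the green at (247,275). I'll descend on the clear one.

Converted, 7 cm is 0.1167, 5 cm is 0.0833.

>>> {"api": "jog_arm", "payload": {
  "commands": [0,0,0.0333,0,0,0,0,0,0.0833,0,0,0,0,0,0.1167,0,0,0,0,0,0.1167,0,0,0],
  "gripper": 0.5
}}

```text
clock: 11.82
ee_pos: [0.4496, -0.3175, 0.0423]
eef_rot: [[-0.0, 1.0, -0.002], [1.0, 0.0, 0.002], [0.002, -0.002, -1.0]]
contact_force: [-0.6, -0.3, 0.4]
finger_gap: 0.043
finger_force: 0.0
```

```bash
python3 w.py w8 | sed -n 1,12p
```

```text
11.825 [ 0.4496 -0.3175  0.0423] [[-0.0002, 1.0, -0.002], [1.0, 0.0002, 0.0019], [0.0019, -0.002, -1.0]] [[1.0, -0.0, -0.002, 0.45], [-0.001, -0.951, -0.309, -0.238], [-0.002, 0.309, -0.951, 0.167], [0.0, 0.0, 0.0, 1.0]]
[169.  15.] 1716 topz 0.055 mid [ 0.413  -0.2028  0.0529] ext [0.012 0.003 0.008]
[483. 148.] 11171 topz 0.0455 mid [ 0.5723 -0.2754  0.0443] ext [0.014 0.028 0.01 ]
[249. 260.] 2521 topz 0.056 mid [ 0.4491 -0.3188  0.0533] ext [0.019 0.02  0.007]
[158. 301.] 6322 topz 0.0892 mid [ 0.4124 -0.3158  0.0866] ext [0.039 0.029 0.007]
[343. 297.] 5879 topz 0.0894 mid [ 0.4873 -0.316   0.0867] ext [0.04  0.03  0.007]
[244. 321.] 791 topz 0.0355 mid [ 0.445  -0.3733  0.0333] ext [0.019 0.007 0.007]
```

Converted, -0.2 cm is -0.0033, -0.1 cm is -0.0017.

>>> {"api": "jog_arm", "payload": {
  "commands": [-0.0017,0,-0.0033,0,0,0,-0.0017,0,-0.0033,0,0,0,-0.0017,0,-0.0033,0,0,0,-0.0017,0,-0.0033,0,0,0],
  "gripper": 0.1
}}

```text
clock: 12.38
ee_pos: [0.4506, -0.3199, 0.0464]
eef_rot: [[0.0, 1.0, 0.002], [1.0, -0.0, -0.001], [-0.001, 0.002, -1.0]]
contact_force: [0.0, 0.4, 7.9]
finger_gap: 0.021
finger_force: 30.5
```

Converted, 22.1 cm is 0.3683, 16.5 cm is 0.275.

>>> {"api": "jog_arm", "payload": {
  "commands": [0,0,-0.0833,0,0,0,0.0917,0.05,-0.1417,0,0,0,0.1833,0.0983,-0.1417,0,0,0,0.275,0.1467,-0.1417,0,0,0,0.3683,0.1983,-0.1417,0,0,0]
}}

```text
clock: 13.0
ee_pos: [0.5655, -0.1045, 0.131]
eef_rot: [[0.0, 1.0, 0.001], [1.0, -0.0, -0.0], [-0.0, 0.001, -1.0]]
contact_force: [0.8, -1.1, -0.8]
finger_gap: 0.0211
finger_force: 29.9
```

Converted, 3.5 cm is 0.0583, 2 cm is 0.0333.

>>> {"api": "jog_arm", "payload": {
  "commands": [0,0,0.0333,0,0,0,0,0,0.0583,0,0,0,0,0,0.0583,0,0,0]
}}

```text
clock: 13.38
ee_pos: [0.5638, -0.1067, 0.0945]
eef_rot: [[0.001, 1.0, -0.002], [1.0, -0.001, 0.0], [0.0, -0.002, -1.0]]
contact_force: [-0.2, -0.1, -0.3]
finger_gap: 0.0213
finger_force: 29.9
```

```bash
python3 w.py w9 | sed -n 1,12p
```

```text
13.375 [ 0.5638 -0.1067  0.0945] [[0.0011, 1.0, -0.0017], [1.0, -0.0011, 0.0005], [0.0005, -0.0017, -1.0]] [[1.0, -0.001, -0.002, 0.564], [-0.002, -0.951, -0.311, -0.027], [-0.002, 0.311, -0.951, 0.219], [0.0, 0.0, 0.0, 1.0]]
[281.  74.] 1688 topz 0.0247 mid [ 0.5836 -0.0098  0.0222] ext [0.041 0.042 0.007]
[269. 144.] 2293 topz 0.0621 mid [ 0.5765 -0.0531  0.0597] ext [0.019 0.019 0.007]
[253. 220.] 2261 topz 0.0892 mid [ 0.5638 -0.1045  0.0866] ext [0.034 0.02  0.007]
[ 74. 216.] 3144 topz 0.062 mid [ 0.4346 -0.1051  0.0598] ext [0.022 0.022 0.008]
[212. 245.] 64 topz 0.09 mid [ 0.5426 -0.1001  0.0871] ext [0.006 0.002 0.006]
[289. 245.] 62 topz 0.0897 mid [ 0.585  -0.1001  0.0868] ext [0.006 0.002 0.006]
[261. 311.] 1373 topz 0.0464 mid [ 0.5789 -0.1955  0.0441] ext [0.014 0.014 0.007]
[ 70. 314.] 1617 topz 0.0558 mid [ 0.4124 -0.1939  0.0533] ext [0.02  0.021 0.007]
```

View pics/w9.png

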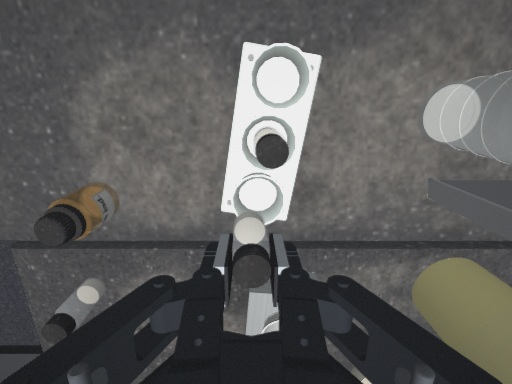

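The vial hangs about 9 mm short of its socket. Correcting by +0.8 / +0.5 cm and lowering.

Converted, 4.1 cm is 0.0683, 3.6 cm is 0.06.

>>> {"api": "jog_arm", "payload": {
  "commands": [0.0133,0.0083,0,0,0,0,0.0133,0.0083,0.0167,0,0,0,0.0133,0.0083,0.0417,0,0,0,0.0133,0.0083,0.06,0,0,0,0.0133,0.0083,0.0683,0,0,0]
}}

```text
clock: 14.05
ee_pos: [0.5691, -0.0982, 0.0531]
eef_rot: [[0.0, 1.0, -0.001], [1.0, -0.0, 0.0], [0.0, -0.001, -1.0]]
contact_force: [-0.7, 0.6, -0.0]
finger_gap: 0.0213
finger_force: 29.9
```

Converted, 0.2 cm is 0.0033.

>>> {"api": "jog_arm", "payload": {
  "commands": [0,0,0.0033,0,0,0,0,0,0.0033,0,0,0]
}}

```text
clock: 14.3
ee_pos: [0.5695, -0.0983, 0.0525]
eef_rot: [[0.0, 1.0, -0.0], [1.0, -0.0, -0.0], [-0.0, -0.0, -1.0]]
contact_force: [-0.5, 0.1, 1.3]
finger_gap: 0.0213
finger_force: 30.3
```

```bash
python3 w.py w10 | sed -n 1,8p; python3 -c "
from bench import r
s=r.state();print(s['ee_pos'],s['contact_force'],s['finger_gap'])"
```

```text
14.3 [ 0.5695 -0.0983  0.0525] [[0.0002, 1.0, -0.0], [1.0, -0.0002, -0.0001], [-0.0001, -0.0, -1.0]] [[1.0, -0.001, -0.0, 0.57], [-0.001, -0.95, -0.311, -0.019], [0.0, 0.311, -0.95, 0.177], [0.0, 0.0, 0.0, 1.0]]
[278.  83.] 2706 topz 0.0247 mid [ 0.5835 -0.0097  0.0224] ext [0.042 0.042 0.007]
[254. 245.] 13420 topz 0.0896 mid [ 0.5695 -0.0978  0.0868] ext [0.091 0.027 0.006]
[ 33. 252.] 4124 topz 0.0599 mid [ 0.442  -0.1055  0.058 ] ext [0.008 0.019 0.008]
[147. 327.] 103 topz 0.09 mid [ 0.527  -0.1034  0.0873] ext [0.007 0.009 0.005]
[353. 327.] 101 topz 0.09 mid [ 0.6116 -0.1035  0.0873] ext [0.007 0.008 0.005]
[ 31. 351.] 978 topz 0.0484 mid [ 0.4102 -0.1851  0.0473] ext [0.01  0.004 0.009]
[ 0.56965295 -0.0983248   0.05252065] [-0.78569243  0.26133837  2.42193188] 0.021107135047085862
```

Converted, 0.15 cm is 0.0025.

>>> {"api": "jog_arm", "payload": {
  "commands": [0,0,0.0025,0,0,0,0,0,0.0025,0,0,0]
}}

```text
clock: 14.6
ee_pos: [0.5698, -0.0984, 0.0522]
eef_rot: [[0.0, 1.0, 0.001], [1.0, -0.0, -0.001], [-0.001, 0.001, -1.0]]
contact_force: [-7.9, 0.8, 23.0]
finger_gap: 0.0213
finger_force: 32.8
```

>>> {"api": "jog_arm", "payload": {
  "commands": [0,0,0,0,0,0,0,0,0,0,0,0,0,0,0,0,0,0],
  "gripper": 0.45
}}

```text
clock: 14.98
ee_pos: [0.5697, -0.0983, 0.0506]
eef_rot: [[0.0, 1.0, -0.0], [1.0, -0.0, 0.0], [0.0, -0.0, -1.0]]
contact_force: [-0.8, -0.5, -0.6]
finger_gap: 0.0382
finger_force: 0.0
```

Converted, -15.7 cm is -0.2617, -9.6 cm is -0.16.

>>> {"api": "jog_arm", "payload": {
  "commands": [0,0,-0.1,0,0,0,-0.05,-0.0833,-0.1167,0,0,0,-0.1,-0.1633,-0.1167,0,0,0,-0.16,-0.2617,-0.1167,0,0,0,-0.16,-0.2617,-0.1167,0,0,0],
  "gripper": 0.5
}}

```text
clock: 15.6
ee_pos: [0.4101, -0.1954, 0.1209]
eef_rot: [[0.004, 1.0, -0.001], [1.0, -0.004, 0.0], [0.0, -0.001, -1.0]]
contact_force: [1.1, -0.0, 0.6]
finger_gap: 0.0427
finger_force: 0.0
```

```bash
python3 w.py w11 | sed -n 1,10p
```

```text
15.6 [ 0.4101 -0.1954  0.1209] [[0.0036, 1.0, -0.0007], [1.0, -0.0036, 0.0], [0.0, -0.0007, -1.0]] [[1.0, -0.004, -0.002, 0.411], [-0.004, -0.95, -0.311, -0.116], [-0.0, 0.311, -0.95, 0.245], [0.0, 0.0, 0.0, 1.0]]
[480.  19.] 2177 topz 0.0514 mid [ 0.5711 -0.0591  0.0503] ext [0.011 0.01  0.01 ]
[469.  76.] 3297 topz 0.062 mid [ 0.5663 -0.0975  0.0596] ext [0.018 0.019 0.007]
[283.  88.] 1823 topz 0.0624 mid [ 0.4335 -0.1056  0.06  ] ext [0.021 0.021 0.007]
[453. 241.] 10559 topz 0.0463 mid [ 0.588  -0.2398  0.0446] ext [0.045 0.104 0.009]
[253. 205.] 916 topz 0.0561 mid [ 0.412  -0.1942  0.0536] ext [0.018 0.02  0.007]
```

View pics/w11.png

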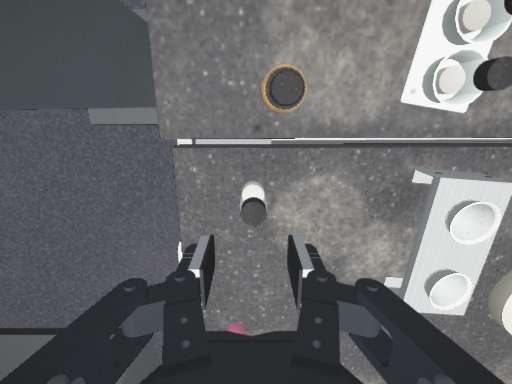

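The first vial is seated upright, cap at (490,74) and top at 62 mm. The next vial is at (253,205).

Converted, 7.5 cm is 0.125, 6 cm is 0.1.

>>> {"api": "jog_arm", "payload": {
  "commands": [0,0,0.05,0,0,0,0,0,0.1,0,0,0,0,0,0.125,0,0,0,0,0,0.125,0,0,0,0,0,0.125,0,0,0]
}}

```text
clock: 16.27
ee_pos: [0.4135, -0.1942, 0.0462]
eef_rot: [[-0.001, 1.0, 0.001], [1.0, 0.001, -0.0], [-0.0, 0.001, -1.0]]
contact_force: [-0.1, -0.3, -0.7]
finger_gap: 0.0428
finger_force: 0.0
```

>>> {"api": "jog_arm", "payload": {
  "commands": [0,0,0,0,0,0,0,0,0,0,0,0,0,0,0,0,0,0,0,0,0,0,0,0],
  "gripper": 0.1
}}

```text
clock: 16.77
ee_pos: [0.4131, -0.1945, 0.0463]
eef_rot: [[0.0, 1.0, 0.001], [1.0, -0.0, -0.001], [-0.001, 0.001, -1.0]]
contact_force: [0.6, 0.0, 6.4]
finger_gap: 0.0212
finger_force: 29.7
```

Converted, 16.4 cm is 0.2733, 12.4 cm is 0.2067.

>>> {"api": "jog_arm", "payload": {
  "commands": [0,0,-0.0833,0,0,0,0.0667,0.0617,-0.15,0,0,0,0.1367,0.1267,-0.15,0,0,0,0.2067,0.1917,-0.15,0,0,0,0.2733,0.2517,-0.15,0,0,0]
}}

```text
clock: 17.4
ee_pos: [0.5648, -0.0286, 0.136]
eef_rot: [[0.0, 1.0, 0.0], [1.0, -0.0, -0.0], [-0.0, 0.0, -1.0]]
contact_force: [1.0, -1.4, -0.2]
finger_gap: 0.021
finger_force: 29.6
```

Converted, 2 cm is 0.0333, 1.9 cm is 0.0317.

>>> {"api": "jog_arm", "payload": {
  "commands": [0.0333,0.0317,0,0,0,0,0.0333,0.0317,0.0167,0,0,0,0.0333,0.0317,0.0333,0,0,0,0.0333,0.0317,0.0333,0,0,0]
}}

```text
clock: 17.9
ee_pos: [0.5815, -0.011, 0.1149]
eef_rot: [[0.001, 1.0, -0.002], [1.0, -0.001, 0.0], [0.0, -0.002, -1.0]]
contact_force: [0.4, -0.3, -0.6]
finger_gap: 0.0209
finger_force: 29.6
```

```bash
python3 w.py w12 | sed -n 1,10p
```

```text
17.9 [ 0.5815 -0.011   0.1149] [[0.0013, 1.0, -0.0018], [1.0, -0.0013, 0.0002], [0.0002, -0.0018, -1.0]] [[1.0, -0.001, -0.002, 0.582], [-0.002, -0.95, -0.311, 0.068], [-0.002, 0.311, -0.95, 0.239], [0.0, 0.0, 0.0, 1.0]]
[306.  49.] 16913 topz 0.0711 mid [0.6473 0.0981 0.0698] ext [0.025 0.05  0.009]
[252. 208.] 1082 topz 0.0891 mid [ 0.5807 -0.0032  0.0865] ext [0.021 0.008 0.007]
[ 90. 301.] 1953 topz 0.0618 mid [ 0.4338 -0.1031  0.0592] ext [0.021 0.02  0.007]
[239. 305.] 996 topz 0.0619 mid [ 0.568  -0.0967  0.0592] ext [0.019 0.021 0.007]
```

View pics/w12.png

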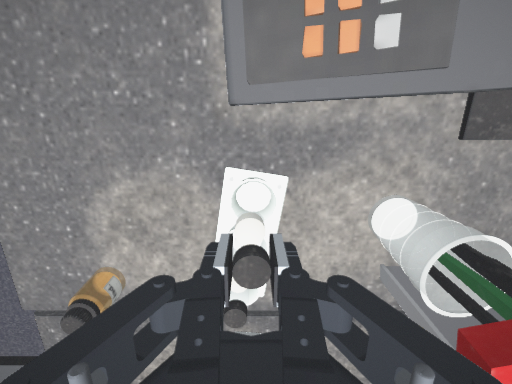

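Aligned over the socket at (252,195). Nudging 2 mm and lowering.

Converted, 6.1 cm is 0.1017, 5.6 cm is 0.0933.

>>> {"api": "jog_arm", "payload": {
  "commands": [0.0017,0.0017,0.025,0,0,0,0.0017,0.0017,0.05,0,0,0,0.0017,0.0017,0.075,0,0,0,0.0017,0.0017,0.0933,0,0,0,0.0017,0.0017,0.1017,0,0,0]
}}

```text
clock: 18.58
ee_pos: [0.5833, -0.0092, 0.0538]
eef_rot: [[0.0, 1.0, -0.001], [1.0, -0.0, 0.0], [0.0, -0.001, -1.0]]
contact_force: [0.5, 0.3, 0.7]
finger_gap: 0.0212
finger_force: 29.6
```

Converted, 0.2 cm is 0.0033, 0.1 cm is 0.0017.

>>> {"api": "jog_arm", "payload": {
  "commands": [0,0,0.0017,0,0,0,0,0,0.0033,0,0,0,0,0,0.0033,0,0,0]
}}

```text
clock: 18.95
ee_pos: [0.5838, -0.0093, 0.053]
eef_rot: [[0.0, 1.0, 0.001], [1.0, -0.0, -0.0], [-0.0, 0.001, -1.0]]
contact_force: [0.1, 0.4, 0.1]
finger_gap: 0.0213
finger_force: 29.6
```

Converted, 0.2 cm is 0.0033, 0.1 cm is 0.0017.

>>> {"api": "jog_arm", "payload": {
  "commands": [0,0,0.0017,0,0,0,0,0,0.0033,0,0,0,0,0,0.0033,0,0,0]
}}

```text
clock: 19.32
ee_pos: [0.5841, -0.0094, 0.0521]
eef_rot: [[0.0, 1.0, 0.002], [1.0, -0.0, -0.0], [-0.0, 0.002, -1.0]]
contact_force: [-5.8, -0.4, 20.0]
finger_gap: 0.0211
finger_force: 31.8
```

>>> {"api": "jog_arm", "payload": {
  "commands": [0,0,0,0,0,0,0,0,0,0,0,0,0,0,0,0,0,0],
  "gripper": 0.45
}}

```text
clock: 19.7
ee_pos: [0.5836, -0.0093, 0.0506]
eef_rot: [[0.0, 1.0, -0.0], [1.0, -0.0, 0.0], [0.0, -0.0, -1.0]]
contact_force: [-0.3, -0.4, 0.4]
finger_gap: 0.0383
finger_force: 0.0
```

Converted, -15 cm is -0.25, -12.5 cm is -0.2083.

>>> {"api": "jog_arm", "payload": {
  "commands": [0,0,-0.1,0,0,0,-0.0333,-0.05,-0.1333,0,0,0,-0.0833,-0.1333,-0.1333,0,0,0,-0.1333,-0.2083,-0.1333,0,0,0,-0.16,-0.25,-0.1333,0,0,0]
}}

```text
clock: 20.32
ee_pos: [0.4316, -0.106, 0.1308]
eef_rot: [[0.001, 1.0, -0.0], [1.0, -0.001, -0.0], [-0.0, -0.0, -1.0]]
contact_force: [0.6, 0.4, 0.7]
finger_gap: 0.0388
finger_force: 0.0
```

>>> {"api": "jog_arm", "payload": {
  "commands": [0,0,0,0,0,0,0,0,0,0,0,0],
  "gripper": 0.7
}}

```text
clock: 20.58
ee_pos: [0.4343, -0.1052, 0.1309]
eef_rot: [[0.0, 1.0, 0.001], [1.0, -0.0, -0.0], [-0.0, 0.001, -1.0]]
contact_force: [0.8, -0.6, -0.3]
finger_gap: 0.0594
finger_force: 0.0
```

```bash
python3 w.py w13 | sed -n 1,12p
```

```text
20.575 [ 0.4343 -0.1052  0.1309] [[0.0004, 1.0, 0.0006], [1.0, -0.0004, -0.0001], [-0.0001, 0.0006, -1.0]] [[1.0, -0.001, 0.0, 0.434], [-0.001, -0.95, -0.311, -0.026], [0.001, 0.311, -0.95, 0.255], [0.0, 0.0, 0.0, 1.0]]
[447.  82.] 2872 topz 0.062 mid [ 0.5826 -0.0093  0.0596] ext [0.021 0.019 0.007]
[426. 140.] 2315 topz 0.0619 mid [ 0.5759 -0.0531  0.0595] ext [0.02  0.019 0.007]
[406. 191.] 1982 topz 0.0619 mid [ 0.5679 -0.0973  0.0597] ext [0.02  0.02  0.007]
[250. 200.] 1499 topz 0.0621 mid [ 0.4335 -0.1052  0.0599] ext [0.021 0.022 0.008]
[416. 277.] 2411 topz 0.046 mid [ 0.5965 -0.2008  0.044 ] ext [0.027 0.026 0.008]
[370. 359.] 854 topz 0.0471 mid [ 0.5744 -0.2792  0.0449] ext [0.017 0.025 0.007]
```

Converted, 9.4 cm is 0.1567, 7 cm is 0.1167.

>>> {"api": "jog_arm", "payload": {
  "commands": [0,0,0.0667,0,0,0,0,0,0.1167,0,0,0,0,0,0.1567,0,0,0,0,0,0.1567,0,0,0,0,0,0.1567,0,0,0]
}}

```text
clock: 21.25
ee_pos: [0.4344, -0.1052, 0.0374]
eef_rot: [[-0.0, 1.0, 0.0], [1.0, 0.0, -0.0], [-0.0, 0.0, -1.0]]
contact_force: [-0.8, -1.6, -0.2]
finger_gap: 0.0599
finger_force: 0.0
```

>>> {"api": "jog_arm", "payload": {
  "commands": [0,0,0,0,0,0,0,0,0,0,0,0,0,0,0,0,0,0,0,0,0,0,0,0],
  "gripper": 0.2
}}

```text
clock: 21.75
ee_pos: [0.4342, -0.1055, 0.0375]
eef_rot: [[0.0, 1.0, 0.002], [1.0, -0.0, -0.001], [-0.001, 0.002, -1.0]]
contact_force: [-0.3, 0.4, 6.4]
finger_gap: 0.0317
finger_force: 29.1
```

Converted, 22.5 cm is 0.375, 16.5 cm is 0.275.

>>> {"api": "jog_arm", "payload": {
  "commands": [0,0,-0.1,0,0,0,0.075,0.0033,-0.1667,0,0,0,0.175,0.0083,-0.1667,0,0,0,0.275,0.0133,-0.1667,0,0,0,0.375,0.0167,-0.1667,0,0,0]
}}

```text
clock: 22.38
ee_pos: [0.4437, 0.1216, 0.1374]
eef_rot: [[0.001, 1.0, 0.001], [1.0, -0.001, 0.0], [0.0, 0.001, -1.0]]
contact_force: [1.7, -0.7, -0.6]
finger_gap: 0.0314
finger_force: 30.5
```

>>> {"api": "jog_arm", "payload": {
  "commands": [0.1,0.0033,0,0,0,0,0.1833,0.0067,0,0,0,0,0.1833,0.0067,0,0,0,0,0.1833,0.0067,0,0,0,0]
}}

```text
clock: 22.88
ee_pos: [0.4475, 0.2295, 0.1369]
eef_rot: [[-0.0, 1.0, 0.0], [1.0, 0.0, -0.0], [-0.0, 0.0, -1.0]]
contact_force: [0.3, 0.0, -0.4]
finger_gap: 0.0314
finger_force: 30.5
```

```bash
python3 w.py w14 | sed -n 1,12p
```

```text
22.875 [0.4475 0.2295 0.1369] [[-0.0003, 1.0, 0.0], [1.0, 0.0003, -0.0002], [-0.0002, 0.0, -1.0]] [[1.0, -0.001, -0.0, 0.448], [-0.001, -0.95, -0.311, 0.309], [0.0, 0.311, -0.95, 0.261], [0.0, 0.0, 0.0, 1.0]]
[348.  44.] 1946 topz 0.0889 mid [0.5147 0.3484 0.0864] ext [0.031 0.033 0.007]
[377.  11.] 632 topz 0.0893 mid [0.5219 0.3584 0.0867] ext [0.007 0.012 0.007]
[491.  39.] 1137 topz 0.0868 mid [0.5678 0.3453 0.0874] ext [0.01  0.001 0.004]
[403.  45.] 1170 topz 0.0893 mid [0.5341 0.3404 0.0867] ext [0.041 0.012 0.007]
[440. 208.] 33856 topz 0.071 mid [0.6428 0.1872 0.0698] ext [0.034 0.215 0.01 ]
[249. 137.] 1227 topz 0.0227 mid [0.4459 0.2822 0.0203] ext [0.053 0.053 0.007]
[237. 200.] 1328 topz 0.0629 mid [0.4354 0.2261 0.0617] ext [0.014 0.01  0.009]
[362. 374.] 292 topz 0.0307 mid [ 5.845e-01 -3.000e-04  2.840e-02] ext [0.015 0.007 0.007]
```

View pics/w14.png

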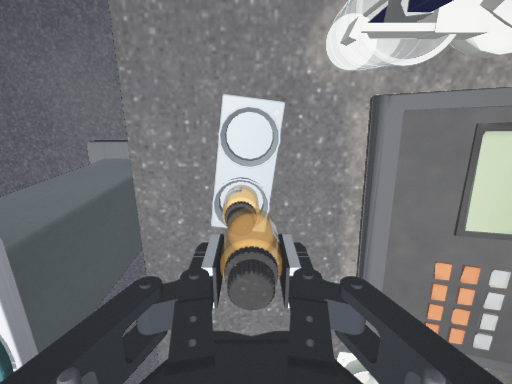

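Socket at (250,136), which is (.446,.282). There is glassware at upper right, (350,40), so I'll check its clearance before moving.

Run:
```python
from h import *
W=np.load("w14.npz");ps=[cloud(W["d"],{k:W[k] for k in("vfov","cx","cy","world_from_camera")})]
for n in("top","scene"): ps.append(cloud(np.load(n+".npz")["d"],vision.calibration(n)))
for p,n in zip(ps,("w","top","scene")):
    q=p.reshape(-1,3);q=q[(q[:,0]>.36)&(q[:,0]<.62)&(q[:,1]>.25)&(q[:,1]<.48)&(q[:,2]>.04)]
    for a,b in((.04,.08),(.08,.12),(.12,.18),(.18,.3)):
        k=q[(q[:,2]>a)&(q[:,2]<b)]
        if len(k): print(n,a,len(k),k.min(0).round(3),k.max(0).round(3))
```

```text
w 0.04 9659 [0.504 0.25  0.04 ] [0.62  0.378 0.08 ]
w 0.08 6628 [0.499 0.33  0.08 ] [0.583 0.366 0.12 ]
w 0.12 47 [0.528 0.348 0.12 ] [0.565 0.353 0.122]
w 0.18 5 [0.43  0.25  0.215] [0.458 0.25  0.217]
top 0.04 541 [0.507 0.25  0.04 ] [0.62  0.398 0.08 ]
top 0.08 282 [0.498 0.333 0.081] [0.593 0.394 0.12 ]
top 0.12 505 [0.519 0.343 0.12 ] [0.619 0.446 0.18 ]
top 0.18 71 [0.598 0.412 0.18 ] [0.62  0.466 0.2  ]
scene 0.04 387 [0.504 0.25  0.04 ] [0.62  0.405 0.079]
scene 0.08 280 [0.496 0.333 0.08 ] [0.593 0.391 0.12 ]
scene 0.12 320 [0.518 0.34  0.12 ] [0.62  0.454 0.18 ]
scene 0.18 28 [0.603 0.413 0.18 ] [0.619 0.46  0.198]
```

Converted, 5.5 cm is 0.0917, 5.3 cm is 0.0883.

>>> {"api": "jog_arm", "payload": {
  "commands": [0.0883,-0.0025,0,0,0,0,0.0883,-0.0025,0.0167,0,0,0,0.0883,-0.0025,0.0583,0,0,0,0.0883,-0.0025,0.0917,0,0,0,0.0883,-0.0025,0.0917,0,0,0]
}}

```text
clock: 23.55
ee_pos: [0.4456, 0.2811, 0.0808]
eef_rot: [[0.002, 1.0, -0.002], [1.0, -0.002, -0.001], [-0.001, -0.002, -1.0]]
contact_force: [0.3, -0.0, 0.3]
finger_gap: 0.0317
finger_force: 30.5
```

Converted, 3.8 cm is 0.0633, 3.6 cm is 0.06.

>>> {"api": "jog_arm", "payload": {
  "commands": [0,0,0.025,0,0,0,0,0,0.0467,0,0,0,0,0,0.06,0,0,0,0,0,0.0633,0,0,0,0,0,0.0633,0,0,0]
}}

```text
clock: 24.18
ee_pos: [0.4463, 0.2828, 0.0439]
eef_rot: [[0.0, 1.0, 0.0], [1.0, -0.0, 0.0], [0.0, 0.0, -1.0]]
contact_force: [0.3, 1.0, 0.1]
finger_gap: 0.0317
finger_force: 30.5
```

Converted, 0.15 cm is 0.0025, 0.1 cm is 0.0017.

>>> {"api": "jog_arm", "payload": {
  "commands": [0,0,0.0017,0,0,0,0,0,0.0025,0,0,0,0,0,0.0025,0,0,0]
}}

```text
clock: 24.55
ee_pos: [0.4464, 0.2828, 0.0426]
eef_rot: [[0.0, 1.0, 0.0], [1.0, -0.0, 0.0], [0.0, 0.0, -1.0]]
contact_force: [-0.3, -1.4, 3.6]
finger_gap: 0.0315
finger_force: 30.9
```

>>> {"api": "jog_arm", "payload": {
  "commands": [0,0,0.0008,0,0,0,0,0,0.0008,0,0,0,0,0,0.0008,0,0,0],
  "gripper": 0.55
}}

```text
clock: 24.92
ee_pos: [0.4462, 0.2827, 0.0417]
eef_rot: [[0.0, 1.0, -0.0], [1.0, -0.0, -0.0], [-0.0, -0.0, -1.0]]
contact_force: [0.2, -0.4, 0.6]
finger_gap: 0.047
finger_force: 0.0
```

Converted, -20 cm is -0.3333, -18 cm is -0.3.

>>> {"api": "jog_arm", "payload": {
  "commands": [0,0,-0.0833,0,0,0,0,0,-0.1667,0,0,0,-0.0667,0,-0.2333,0,0,0,-0.15,0,-0.3,0,0,0,-0.2333,0,-0.3333,0,0,0]
}}

```text
clock: 25.55
ee_pos: [0.4464, 0.1416, 0.2436]
eef_rot: [[-0.001, 1.0, 0.002], [1.0, 0.001, 0.0], [0.0, 0.002, -1.0]]
contact_force: [0.5, -0.5, -0.6]
finger_gap: 0.0468
finger_force: 0.0
```

Converted, -3 cm is -0.05, -2 cm is -0.0333.

>>> {"api": "jog_arm", "payload": {
  "commands": [-0.05,0,-0.0333,0,0,0,-0.05,0,-0.0333,0,0,0]
}}

```text
clock: 25.8
ee_pos: [0.4468, 0.1113, 0.263]
eef_rot: [[0.003, 1.0, 0.002], [1.0, -0.003, 0.0], [0.0, 0.002, -1.0]]
contact_force: [-0.3, 0.2, -0.1]
finger_gap: 0.0468
finger_force: 0.0
```

```bash
python3 w.py w15 | cut -c1-150
python3 - <<'E'
from h import *
a=cv2.imread("pics/w15.png"); s,d=vision.grab_frame("scene")
cv2.imwrite("pics/fin.png",np.hstack([cv2.resize(a,(400,300)),cv2.resize(s[130:300,140:367],(400,300),interpolation=3)]))
E
```

```text
25.8 [0.4468 0.1113 0.263 ] [[0.003, 1.0, 0.0023], [1.0, -0.003, 0.0], [0.0, 0.0023, -1.0]] [[1.0, -0.004, 0.001, 0.447], [-0.004, -0.95, -0.311, 0.19
[249.  21.] 1504 topz 0.0673 mid [0.4453 0.2821 0.0651] ext [0.021 0.02  0.007]
[390.  94.] 21545 topz 0.0723 mid [0.6446 0.1823 0.0708] ext [0.031 0.217 0.009]
[243.  80.] 1311 topz 0.0672 mid [0.4392 0.2195 0.0651] ext [0.02  0.021 0.008]
[ 14. 247.] 2507 topz 0.041 mid [ 0.0774 -0.0272  0.0403] ext [0.024 0.09  0.011]
[ 45. 237.] 60 topz 0.0136 mid [ 0.1306 -0.0017  0.013 ] ext [0.016 0.026 0.002]
[341. 253.] 947 topz 0.0618 mid [ 0.5823 -0.0255  0.0592] ext [0.019 0.053 0.007]
[348. 349.] 419 topz 0.0459 mid [ 0.6021 -0.2055  0.0436] ext [0.013 0.034 0.007]
```

View pics/fin.png

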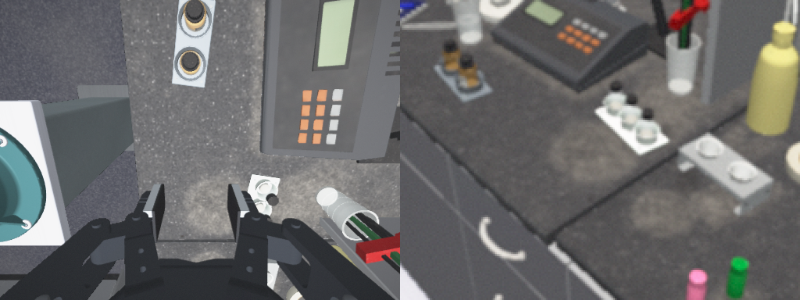

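Everything is in place and upright: both bottles are in the stand (462,60), three vials in the white rack (630,110), and two crucibles in the steel rack (710,148) and (738,167). Only the pink and green decoys remain.

```bash
python3 -c "
from bench import r
print(r.job_done())"
```

```text
the job is handed in; nothing more can be done
None
```

The job is handed in at about 26 s of the 115 s: both vials, both crucibles and the dropper bottle are seated upright and released in their holders, and the kept vial and bottle are still in theirs. The last camera views confirm this, but no verdict came back.

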